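# Park the coolant canister in the fold-up spill tray

### The job

Lift the coolant canister by its top handle off the drip stand, reaching in under the lamp without knocking lamp or stand, and set it down gently, upright, on the floor of the spill tray beside it, about in the middle. Fold both hinged sides of the tray fully upright so that they box the canister in, before or after setting it down. Keep the canister level, do not drop it, and leave the other things on the bench where they are.

Things in the scene. Friction and masses are not known exactly. Their poses are not given: they have to be found in the camera images.
- canister: The coolant canister: white cylinder with black bands, 90 mm diameter, 105 mm tall, with a carrying handle on top, about 0.45 kg. Origin at the centre of its underside, z up; the handle runs along its x axis. A small brass spigot (12 mm thick, 16 mm long) sticks out near the bottom on its -x side. At the start it stands on the stand's seat.
- canister_handle (a point): Centre of the canister's black handle bar, 150 mm above the canister's underside. The bar runs along the canister's x axis: 88 mm long, 16 mm wide (y), 14 mm tall; carried by a steel post 10 mm thick at each end (68 mm clear between them), with 38 mm clear below the bar.
- stand: Fixed drip stand. Origin on the table under the centre of its seat; x points away to its back. A base slab 190 x 150 x 20 mm (reaching 115 mm to +x, 75 mm to -x), a round black seat 128 mm across whose top is 60 mm above the table, with four lugs 8 mm tall around the canister's foot. A steel post 18 mm thick at x = +98 mm carries the lamp head.
- lamp_edge (a point): Middle of the front lower edge of the lamp head that hangs over the seat: a flat black slab 120 mm (x) x 110 mm (y) x 16 mm, underside 325 mm above the table (115 mm above the handle bar's centre). From this edge, 20 mm in front of the seat's centre, it reaches back along the stand's +x to the post.
- tray: Fixed fold-up aluminium spill tray. Origin on the table under its centre. Floor plate 190 mm (x) x 170 mm (y), its top 12 mm above the table. Fixed end walls at x = +-92.5 mm, 5 mm thick, top 57 mm above the table (180 mm clear between them). Along its two other edges (y = +-85 mm) are hinged sides.
- tray_floor (a point): Centre of the top of the tray's floor.
- side_left (a joint): Angle of the tray's hinged side at its +y edge: 0 lying flat outward, 1.571 upright (its stop). Aluminium sheet 170 mm along the hinge, 80 mm from hinge to free edge, 5 mm thick; the hinge line is at tray y = +85 mm, 12 mm above the table, along tray x.
- side_right (a joint): The same for the hinged side at the tray's -y edge (hinge at tray y = -85 mm); 0 flat outward, 1.571 upright. Both start partly raised (0.65 to 1.0); the hinges are stiff and stay where left; about 3 N at the free edge, pushed up and in along its arc from outside, raises them (a level push on a low side can jam).
- side_left_edge (a point): Middle of the free edge of the side at +y.
- side_right_edge (a point): Middle of the free edge of the side at -y.
- jar: Bystander: squat amber glass jar, 60 mm across, 75 mm tall. To be left alone. Origin at the centre of its underside.
- tin: Bystander: flat aluminium tin, 70 mm across, 45 mm tall. To be left alone. Origin at the centre of its underside.
- wrench: Bystander: steel wrench lying flat, 170 mm long. To be left alone.
Things that resemble listed ones, but are neither listed nor needed, are in the scene too. What is shaped like the canister but blue or turquoise is not meant.

How it is judged (in metres and radians):
At the end, for the whole second after the job is handed in: The canister stands upright (within 0.08 rad) and still on the tray's floor (underside within 6 mm of it), its centre within 50 mm of the middle of the tray, and both hinged sides stand upright (joints above 1.42 of 1.571 rad) (horizontal distance between canister and tray_floor below 0.05 m and z of canister in the frame of tray_floor between -0.006 and 0.006 m and angle between canister's own z axis and vertical below 0.08 rad and value of joint each of side_left, side_right above 1.42 rad and linear speed of canister below 0.02 m/s); the robot touches nothing.
It fails at once if the canister is tipped more than about 30 degrees (angle between canister's own z axis and vertical above 0.52 rad).
It fails at once if the canister is dropped (falls faster than 0.45 m/s, about 10 mm of free fall, while no finger touches it) (contact force between the fingers and canister below 0.05 N and linear speed of canister above 0.45 m/s).
It fails at once if the robot pushes the stand or its lamp with more than 20 N (contact force between any of the arm, the fingers and stand above 20 N).
It fails at once if a bystander is moved more than 30 mm (distance of any of jar, tin, wrench from where it was at the start of the episode above 0.03 m).
It also fails if it takes over 70 s, if anything falls off the work surface, if the arm or the gripper's body presses on something with over 40 N, if the wrist force passes 120 N, or if a joint passes its speed limit or range.

### The arm

A 6-joint arm with a two-finger parallel gripper is mounted at the origin on the work surface. World frame = base frame: x ahead of the robot, y to its left, z up, the work surface at z = 0. Lengths are in mm, angles in rad, forces in N, time in s.
With the tool pointing down it reaches from about 325 to 1000 mm from the base axis. Payload 5.1 kg.
Tool frame: the origin (TCP) lies between the finger pads; the fingertips stand 17 mm ahead of it and the grasp point (between the pads) lies 2 mm behind it; z points along the fingers, y is the line along which they close (so a half turn about z gives the same grasp; the last joint's range is limited). The gripper opens to 85 mm and grips with 20 to 120 N. Pads are 22 mm wide; open, the fingers measure 114 mm over their backs; the gripper's body (76 mm by 85 mm) begins 54 mm behind the grasp point. The pads swing forward as they close: fully open they stand 13 mm farther back than shut.
Start: joints at [-1.426, 0.124, 1.65, -0, 1.367, -0.083], TCP at [146.76, -633.203, 248.322] pointing down, gripper open.
Joint ranges: [-2.61, 2.61], [-1.02, 2.33], [0.03, 2.71], [-1.35, 4.49], [0.32, 2.68], [-2.91, 2.91]. Speed limits (rad/s): [2.57, 2.57, 3.14, 3.14, 3.14, 3.14].

### API

Orientations are given as a unit quaternion [w, x, y, z].
In Python, from plant import * gives the robot as it stands. The module is installed in compiled form; this text tells all that it offers.
- The arm moves only by the tool move_arm, never from a script. Its argument "targets" is a list of rows, each a list of 7 numbers: the shift along the world's x, y, z in mm, then the turn, a rotation vector about the world's x, y, z in rad, then the opening, from -1 (shut) to 1 (fully open). A call has 1 to 10 rows; each row shifts and turns the commanded pose from where the row before left it; what a row does not reach is not made up. A row lasts 1/10 s, in which the tool goes at most 50 mm and 8.59 degrees, less where a joint would pass 70% of its speed; a pose out of reach is approached as far as the arm can. A call with a gripper value outside its range is refused whole. The fingers move at their own pace and stop on an object; the grip force is fixed at half the most. Time passes only in rows, so rows that do not move let the fingers close. It gives the time, the measured TCP pose, the force, the opening and the grip force at its end, in the units of the state.
- get_obs(): the state, without advancing time (a new reading comes with each control period).
- grab_frame(name): name is "scene" or "top"; returns a dict with "pixels" (384x512x3 uint8, red, green, blue), "K" (3x3 intrinsics, pixels), "world_to_cam" (4x4, takes a point from world to camera coordinates). Camera axes: x right, y down, z forward; pixel columns grow to the right and rows downward; lengths in mm; the calibration is good to about 2 mm. A picture is of the moment at which its call begins. There is no depth.
- job_done(): hands the job in; it is judged then, once.
The state is a dict: "t": time; "joint_positions": joint angles; "joint_vel": joint speeds; "joint_torque": joint torques, N m; "tcp_pos": TCP position; "tcp_rot": TCP orientation; "contact_force": force on the tool from outside, world axes, zero at the start; "moment": the same for the moment, N m; "grip_width": opening from 0.0 (shut) to 1.0 (fully open); "grasp_force": force on a finger pad.
Only numpy, scipy, OpenCV 4.12 (cv2) and the standard library are available. Lean on these libraries where they do the work, as an engineer would, in place of code of your own. Each camera call takes 0.05 s, during which the arm holds its last target. There are 200 camera calls.

## Working session

There is one attempt and no reset: what is moved stays moved. The work goes in short steps, Python scripts to look and compute and a tool call to move; the robot and the scene stay as the last step left them, time stands still between calls to the robot, and variables do not carry over. Pictures are saved under pics/ and viewed, at most 10 in all, crops included, and the job is handed in when it is done.

Besides the shell and the picture viewer there is one more tool, called in YAML: its name, and indented under it one key for each argument. move_arm: Moves the arm, as the interface text tells. Its arguments: {"type":"object","properties":{"targets":{"type":"array"}},"required":["targets"]}

```bash
mkdir -p pics; cat > h.py <<'E'
from plant import *
import numpy as np, cv2, pickle
def snap(n,tag):
    f=grab_frame(n); pickle.dump(f,open(f'{tag}.pkl','wb')); return f
def load(tag): return pickle.load(open(f'{tag}.pkl','rb'))
def proj(f,P):
    P=np.atleast_2d(P).astype(float); M=np.array(f['world_to_cam']); c=P@M[:3,:3].T+M[:3,3]; p=c@np.array(f['K']).T
    return p[:,:2]/p[:,2:]
def ray(f,uv,z):
    M=np.array(f['world_to_cam']); R=M[:3,:3]; o=-R.T@M[:3,3]
    d=R.T@np.linalg.inv(f['K'])@np.array([*uv,1.]); return o+d*(z-o[2])/d[2]
def save(f,name,crop=None,s=1):
    im=f['pixels'][:,:,::-1]
    if crop: im=im[crop[1]:crop[3],crop[0]:crop[2]]
    cv2.imwrite('pics/'+name,cv2.resize(im,None,fx=s,fy=s,interpolation=cv2.INTER_CUBIC))
E
python3 - <<'E'
from h import *
for n in('scene','top'):
    f=snap(n,n+'0'); save(f,n+'0.png',None,1.5)
    M=f['world_to_cam'];print(n,-M[:3,:3].T@M[:3,3],M[:3,:3].round(2).tolist(),f['K'][0,0])
print(get_obs())
E
```

```text
scene [1013.08383595  -79.07822846 1027.66964045] [[0.2, 0.98, -0.01], [0.83, -0.18, -0.53], [-0.52, 0.1, -0.85]] 386.8770258173752
top [ 2.25301126e+02 -3.73445032e-02  1.69547641e+03] [[0.01, -1.0, 0.01], [-0.98, -0.02, -0.19], [0.19, -0.0, -0.98]] 487.9855273532975
{'t': 0.1, 'joint_positions': array([-1.42559820e+00,  1.24467978e-01,  1.65155266e+00, -1.16506277e-05,
        1.36748609e+00, -8.25778004e-02]), 'joint_vel': array([-1.01974631e-05, -9.81662047e-04, -1.59547132e-03,  5.54957319e-04,
        2.23534211e-04,  5.17257009e-04]), 'joint_torque': array([ 1.78992896e-04, -4.24934971e+01, -3.66652393e+01, -3.58018417e-05,
        3.99609373e-03, -7.49526862e-06]), 'tcp_pos': array([ 146.68455557, -632.69710905,  247.14872628]), 'tcp_rot': array([-9.56387260e-04,  9.93521183e-01,  1.13643050e-01, -3.56614337e-05]), 'contact_force': array([ 0.37793069, -0.54127495,  0.68479067]), 'moment': array([-0.0089237 , -0.00183067, -0.0009667 ]), 'grasp_force': 0.0, 'grip_width': 0.997443941388869}
```

View pics/scene0.png

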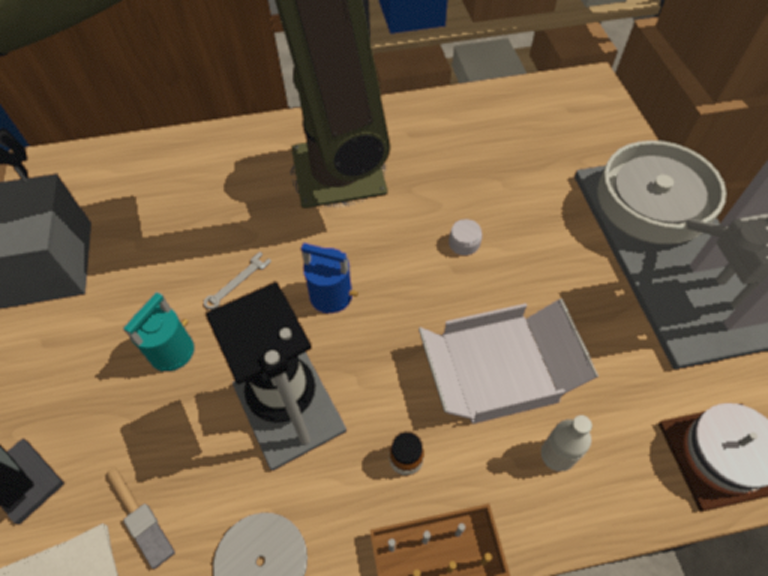

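View pics/top0.png

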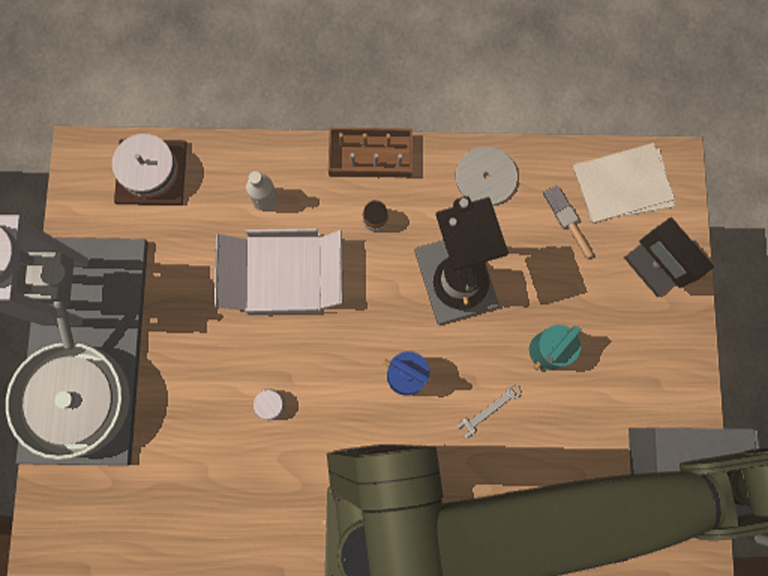

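Scene shows: white, black-banded canister under the lamp at scene (280,385)/1.5 and top (463,283)/1.5. The lookalikes are the blue one at scene (328,280), top (408,372), and the teal one at scene (165,340), top (556,347). I pick the white one on the stand. The tray is at top (283,272), with its hinged sides left and right in that picture.

```bash
python3 - <<'E'
from h import *
a=load('top0');b=load('scene0')
def cr(f,c,s): 
    return cv2.resize(f['pixels'][c[1]:c[3],c[0]:c[2],::-1],None,fx=s,fy=s,interpolation=cv2.INTER_CUBIC)
A=cr(a,(270,125,350,220),6);B=cr(b,(135,185,235,315),4.385)
h=570;im=np.hstack([A[:h,:],B[:h,:318] if 0 else cv2.copyMakeBorder(B,0,max(0,h-B.shape[0]),0,0,0)[:h,:318]])
print(A.shape,B.shape);cv2.imwrite('pics/c1.png',cv2.copyMakeBorder(A,0,0,0,0,0)[:,:480]); 
cv2.imwrite('pics/c1.png',np.hstack([cv2.resize(A,(400,475)),cv2.resize(B,(400,520))[:475]]))
T=cr(a,(135,145,235,215),4);U=cr(b,(270,195,405,285),2.962)
cv2.imwrite('pics/c2.png',np.hstack([T,cv2.resize(U,(400,267))[:T.shape[0]] if T.shape[0]<=267 else cv2.copyMakeBorder(cv2.resize(U,(400,267)),0,T.shape[0]-267,0,0,0)]))
E
```

```text
(570, 480, 3) (570, 438, 3)
```

View pics/c1.png

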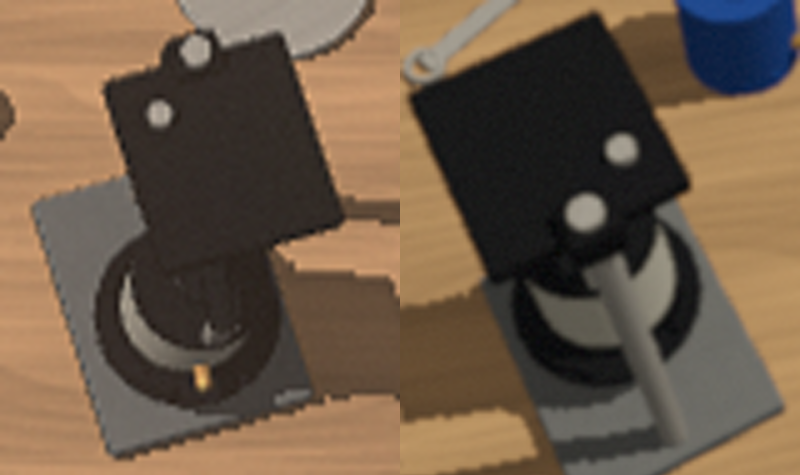

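View pics/c2.png

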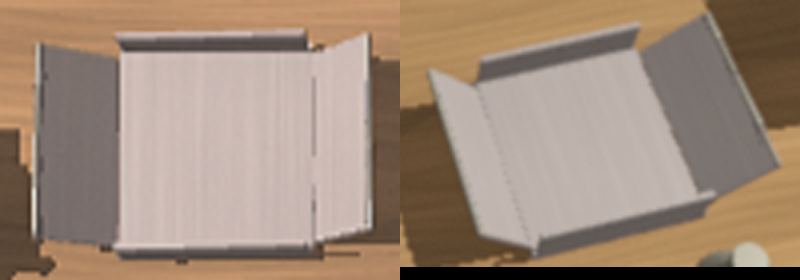

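Crops confirm the white canister. In the top crop, the spigot at (203,378) points toward the robot, so the handle runs roughly along the stand's x. The lamp and base corners and the tray's hinge and edge ends are readable, so I'll fit the poses next.

```bash
cat > fit.py <<'E'
from h import *
from scipy.optimize import least_squares
a=load('top0');b=load('scene0')
def T(p,P): c,s=np.cos(p[2]),np.sin(p[2]); P=np.array(P,float); return np.c_[p[0]+c*P[:,0]-s*P[:,1],p[1]+s*P[:,0]+c*P[:,1],P[:,2]]
ta=lambda L,s,o:np.array(L,float)/s+o-0*.5
A=ta([(170,268),(343,215),(105,88),(282,33),(118,457),(35,208),(310,395)],5,(270,125))
PA=[(-20,55,341),(-20,-55,341),(100,55,341),(100,-55,341),(-75,75,20),(115,75,20),(-75,-75,20)]
B=ta([(12,97),(198,12),(290,187),(90,280),(383,408)],4,(135,185))
PB=[(-20,-55,341),(-20,55,341),(100,55,341),(100,-55,341),(115,75,20)]
r=lambda p:np.r_[(proj(a,T(p,PA))-A).ravel(),(proj(b,T(p,PB))-B).ravel()]
s=least_squares(r,[480,-150,.2],x_scale=[10,10,.1],loss='soft_l1');print('stand',s.x,r(s.x).round(1))
S=s.x
print('spigot tip',ray(a,np.array((203,388))/5+(270,125),74)[:2],'mid',ray(a,np.array((203,378))/5+(270,125),78)[:2], 'seat',ray(a,np.array((187,316))/5+(270,125),60)[:2])
A2=ta([(119,58),(119,240),(313,50),(316,243),(40,45),(37,238),(368,36),(370,230)],4,(135,145))
B2=ta([(80,88),(137,248),(240,52),(298,192),(30,70),(83,234),(308,14),(378,165)],400/135,(270,195))
def pts(p,cam):
    e=lambda x,sg,th,d:(x,sg*(85+d*np.cos(th)),12+d*np.sin(th))
    l,q=p[3],p[4]
    if cam==0: L=[e(85,1,l,0),e(-85,1,l,0),e(85,-1,q,0),e(-85,-1,q,0),e(85,1,l,80),e(-85,1,l,80),e(85,-1,q,80),e(-85,-1,q,80)]
    else: L=[e(-85,-1,q,0),e(85,-1,q,0),e(-85,1,l,0),e(85,1,l,0),e(-85,-1,q,80),e(85,-1,q,80),e(-85,1,l,80),e(85,1,l,80)]
    return T(p,L)
r2=lambda p:np.r_[(proj(a,pts(p,0))-A2).ravel(),(proj(b,pts(p,1))-B2).ravel()]
s=least_squares(r2,[480,150,0,.8,.8],x_scale=[10,10,.1,.1,.1],loss='soft_l1');print('tray',s.x,r2(s.x).round(1))
for n,uv,f in(('jar',(375,215),a),('bottle',(261,190),a),('tin',(268,404),a),('blue',(408,372),a)): print(n,ray(f,np.array(uv)/1.5,60)[:2])
print('wrench',ray(a,(465/1.5,430/1.5),0)[:2],ray(a,(517/1.5,390/1.5),0)[:2])
E
python3 fit.py
```

```text
stand [ 5.64431465e+02 -1.94344792e+02  2.98442319e-01] [-1.6 -0.2  0.5 -0.  -1.  -3.1 -0.2 -2.3 -2.  -1.4 -1.2 -2.7  0.7 -0.9
 -3.1 -1.3 -0.5 -1.6  0.  -1.6 -1.9 -0.1  0.2 -0.9]
spigot tip [ 505.97980995 -204.17072764] mid [ 512.12130328 -203.71939075] seat [ 558.21906017 -195.35658561]
tray [5.84182111e+02 2.17900359e+02 3.97888887e-02 6.85394555e-01
 8.70157619e-01] [-0.1 -0.5 -0.6  1.2 -0.8  0.4 -1.1 -0.7 -0.8 -0.6 -0.9 -0.3 -0.8 -1.
 -0.6 -0.8 -1.6 -0.2 -2.7 -0.9 -1.6 -0.3  1.1  3.7 -0.7 -0.4 -0.9  0.
 -1.2 -0.6  0.   0.3]
jar [714.27091697   3.54232008]
bottle [770.2851911  270.40838618]
tin [277.31183062 232.72708873]
blue [352.42472741 -75.68325013]
wrench [ 227.49484603 -209.20989175] [ 319.67310916 -329.63266964]
```

```bash
cat > ov.py <<'E'
from h import *
import sys
exec(open('fit.py').read().split('ta=lambda')[0])
S=[float(v) for v in sys.argv[1:4]];C=[float(v) for v in sys.argv[4:7]]
out=[]
for f,c,s in((a,(270,125,350,220),5),(b,(135,185,235,304),4)):
    im=f['pixels'][c[1]:c[3],c[0]:c[2],::-1].astype(float);im=np.clip(im**.6*8.5,0,255).astype(np.uint8)
    im=cv2.resize(im,None,fx=s,fy=s,interpolation=cv2.INTER_NEAREST)
    def line(p,P,col):
        q=((proj(f,T(p,P))+.5-np.array(c[:2]))*s).round().astype(int);cv2.polylines(im,[q.reshape(-1,1,2)],True,col,1)
    line(S,[(-20,55,341),(-20,-55,341),(100,-55,341),(100,55,341)],(0,255,0))
    line(S,[(-75,75,20),(-75,-75,20),(115,-75,20),(115,75,20)],(0,255,0))
    w=np.linspace(0,2*np.pi,40)
    line(S,np.c_[64*np.cos(w),64*np.sin(w),0*w+60],(255,255,0))
    line(C,np.c_[45*np.cos(w),45*np.sin(w),0*w+165],(0,0,255))
    line(C,[(-44,8,217),(-44,-8,217),(44,-8,217),(44,8,217)],(255,0,255))
    line(C,[(-45,6,76),(-45,-6,76),(-61,-6,76),(-61,6,76)],(255,0,0))
    out.append(im[:475])
cv2.imwrite('pics/'+sys.argv[7],np.hstack(out))
E
python3 ov.py 562 -195 .29 562 -195 .18 o1.png
```

```text
(no output)
```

View pics/o1.png

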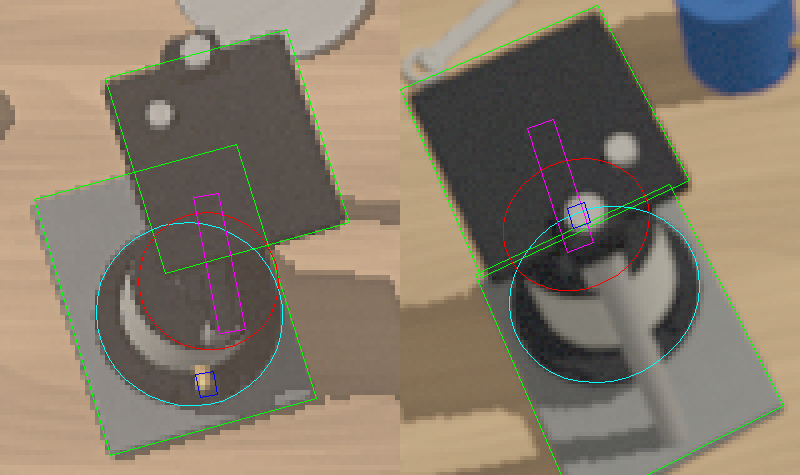

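```bash
python3 - <<'E'
from h import *
f=load('top0');im=f['pixels'][174:204,294:326,::-1].astype(float)
im=np.clip((im-15)*3.2,0,255).astype(np.uint8)
cv2.imwrite('pics/e1.png',cv2.resize(im,None,fx=18,fy=18,interpolation=cv2.INTER_CUBIC))
E
```

```text
(no output)
```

View pics/e1.png

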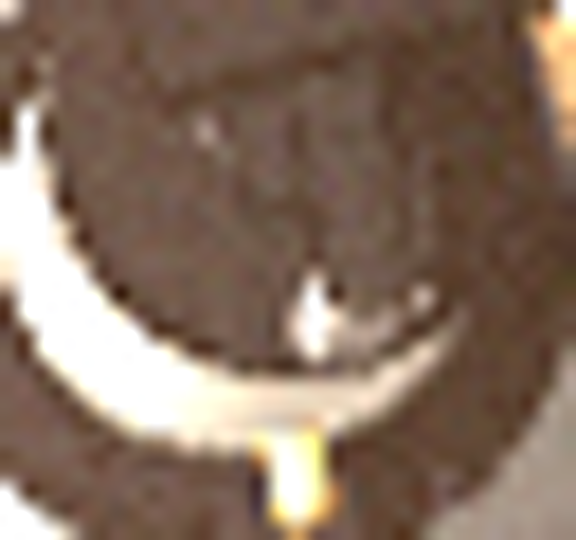

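```bash
python3 - <<'E'
from h import *
a=load('top0')
e=ray(a,(294+375/18-.5,174+303/18-.5),216); y=.14
print('end',e,'ctr',e+44*np.array([np.cos(y),np.sin(y),0]))
for z in(70,80): print('spig',ray(a,(294+298/18-.5,174+485/18-.5),z), [563-53*np.cos(y),-194-53*np.sin(y)])
print(proj(a,[[563-44*np.cos(y),-194-44*np.sin(y),216]]))
o=get_obs();print(o['joint_positions'],o['tcp_pos'])
E
```

```text
end [ 520.08161999 -198.14537694  216.        ] ctr [ 563.65112382 -192.00547989  216.        ]
spig [ 514.0447354  -202.88659727   70.        ] [np.float64(510.51855220073026), np.float64(-201.39578507614453)]
spig [ 512.26837243 -201.63866004   80.        ] [np.float64(510.51855220073026), np.float64(-201.39578507614453)]
[[314.97963771 190.55017392]]
[-1.42559820e+00  1.24467978e-01  1.65155266e+00 -1.16506277e-05
  1.36748609e+00 -8.25778004e-02] [ 146.68455557 -632.69710905  247.14872628]
```

Canister measured two ways: bar centre at about (563.5,-193,210), handle yaw about 0.14. The spigot and seat agree with this within 3 mm. I'll swing over at height and then tilt the tool to 35° below level, to reach in under the lamp.

move_arm:
  targets:
    - [20,26,10,0,0,-0.0088,1]
    - [29,38,8,0,0,-0.0088,1]
    - [29,38,8,0,0,-0.0088,1]
    - [29,38,8,0,0,-0.0088,1]
    - [29,38,8,0,0,-0.0088,1]
    - [29,38,8,0,0,-0.0088,1]
    - [29,38,8,0,0,-0.0088,1]
    - [29,38,8,0,0,-0.0088,1]
    - [29,38,8,0,0,-0.0088,1]
    - [29,38,8,0,0,-0.0088,1]

```text
t: 1.1
tcp_pos: [428.4, -263.3, 330.3]
tcp_rot: [-0.0, 0.998, 0.07, -0.0]
contact_force: [0.4, 0.1, -0.3]
grip_width: 1.001
grasp_force: 0.0
```

move_arm:
  targets:
    - [15,22,5,0.0167,-0.1188,0,1]
    - [10,20,5,0.0167,-0.1188,0,1]
    - [5,12,5,0.0167,-0.1188,0,1]
    - [0,0,0,0.0167,-0.1188,0,1]
    - [0,0,0,0.0167,-0.1188,0,1]
    - [0,0,0,0.0167,-0.1188,0,1]
    - [0,0,0,0.0167,-0.1188,0,1]
    - [0,0,0,0.0167,-0.1188,0,1]
    - [0,0,0,0,0,0,1]

```text
t: 2.0
tcp_pos: [456.0, -210.9, 341.0]
tcp_rot: [-0.034, 0.886, 0.06, 0.459]
contact_force: [-0.1, -1.2, -0.4]
grip_width: 1.003
grasp_force: 0.0
```

```bash
cat >> h.py <<'E'
from scipy.spatial.transform import Rotation as Ro
def rot(o): w,x,y,z=o['tcp_rot']; return Ro.from_quat([x,y,z,w])
def togo(o,ctr,yaw,al,back=0,gp=2):
    c,s=np.cos(yaw),np.sin(yaw); d=np.array([c*np.cos(al),s*np.cos(al),-np.sin(al)]); y=np.array([s,-c,0]); x=np.cross(y,d)
    R=Ro.from_matrix(np.c_[x,y,d]); t=np.array(ctr)+d*(gp-back)
    print('shift',(t-o['tcp_pos']).round(1),'turn',(R*rot(o).inv()).as_rotvec().round(3),'d',d.round(3))
E
python3 - <<'E'
from h import *
o=get_obs();print(o['t'],o['joint_positions'].round(3),o['tcp_pos'].round(1),rot(o).as_matrix().round(3).tolist())
togo(o,(563.5,-193,210),.14,.61,110)
E
```

```text
2.0 [-0.929 -0.629  2.292  0.927  1.11   0.231] [ 456.  -210.9  341. ] [[0.572, 0.137, 0.809], [0.075, -0.991, 0.114], [0.817, -0.005, -0.576]]
shift [ 19.9   5.6 -69.1] turn [-0.004 -0.005  0.003] d [ 0.812  0.114 -0.573]
```

move_arm:
  targets:
    - [7,2,-23,0,0,0,1]
    - [7,2,-23,0,0,0,1]
    - [6,2,-23,0,0,0,1]
    - [16,2.3,-11.5,0,0,0,1]
    - [16,2.3,-11.5,0,0,0,1]
    - [16,2.3,-11.5,0,0,0,1]
    - [16,2.3,-11.5,0,0,0,1]
    - [12,1.7,-8.5,0,0,0,1]
    - [13,1.7,-8.5,0,0,0,1]
    - [0,0,0,0,0,0,1]

```text
t: 3.0
tcp_pos: [567.8, -191.5, 212.3]
tcp_rot: [-0.033, 0.885, 0.063, 0.459]
contact_force: [0.5, 0.4, -0.3]
grip_width: 0.999
grasp_force: 0.0
```

```bash
python3 - <<'E'
from h import *
o=get_obs();print(o['contact_force'].round(1),o['joint_positions'].round(2))
togo(o,(563.5,-193,210),.14,.61,0)
a=snap('top','top1');b=snap('scene','scene1')
g=lambda f,c,s,g0:cv2.resize(np.clip((f['pixels'][c[1]:c[3],c[0]:c[2],::-1].astype(float)-10)*g0,0,255).astype(np.uint8),None,fx=s,fy=s,interpolation=cv2.INTER_CUBIC)
cv2.imwrite('pics/g1.png',np.hstack([g(a,(280,150,345,230),6,2),g(b,(135,150,235,230),4,1.3).repeat(1,0)[:320] if 0 else cv2.resize(g(b,(140,180,210,280),1,1.6),(336,480),interpolation=cv2.INTER_CUBIC)]))
E
```

```text
[ 0.5  0.4 -0.3] [-0.68 -0.27  2.27  1.13  0.73  0.01]
shift [-2.7 -1.3 -3.5] turn [-0.001 -0.004 -0.003] d [ 0.812  0.114 -0.573]
```

View pics/g1.png

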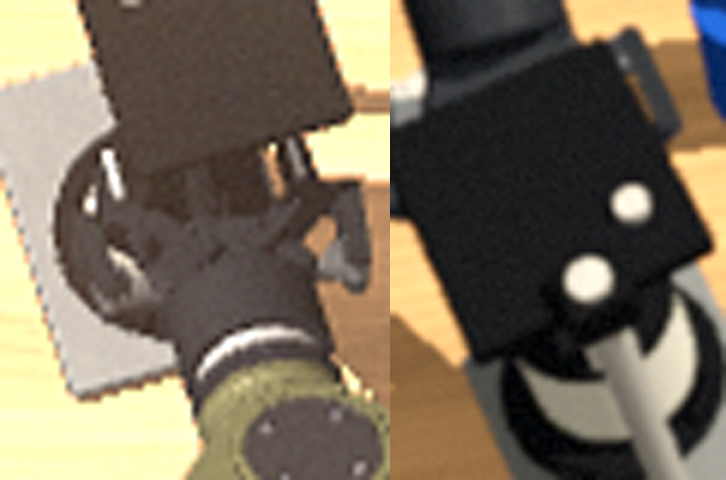

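Picture: the bar at (200,190) lies midway between the fingers at (110,170) and (290,165). I'll drop 3 mm and close.

move_arm:
  targets:
    - [-2,-1,-3,0,0,0,1]
    - [0,0,0,0,0,0,0.4]
    - [0,0,0,0,0,0,0]
    - [0,0,0,0,0,0,-0.4]
    - [0,0,0,0,0,0,-0.7]
    - [0,0,0,0,0,0,-1]
    - [0,0,0,0,0,0,-1]
    - [0,0,0,0,0,0,-1]
    - [0,0,0,0,0,0,-1]
    - [0,0,0,0,0,0,-1]

```text
t: 4.1
tcp_pos: [564.9, -193.4, 210.6]
tcp_rot: [-0.032, 0.885, 0.062, 0.461]
contact_force: [-0.4, 3.1, 2.6]
grip_width: 0.176
grasp_force: 59.0
```

move_arm:
  targets:
    - [0,0,2,0,0,0,-1]
    - [0,0,3,0,0,0,-1]
    - [0,0,4,0,0,0,-1]
    - [0,0,5,0,0,0,-1]
    - [0,0,5,0,0,0,-1]
    - [0,0,3,0,0,0,-1]
    - [0,0,0,0,0,0,-1]

```text
t: 4.8
tcp_pos: [565.0, -193.9, 233.4]
tcp_rot: [-0.032, 0.885, 0.062, 0.461]
contact_force: [0.2, 0.0, -5.6]
grip_width: 0.175
grasp_force: 58.4
```

move_arm:
  targets:
    - [-6,-2,0,0,0,0,-1]
    - [-12,-4,0,0,0,0,-1]
    - [-18,-5,0,0,0,0,-1]
    - [-20,-6,0,0,0,0,-1]
    - [-20,-6,0,0,0,0,-1]
    - [-20,-6,0,0,0,0,-1]
    - [-14,-4,6,0,0,0,-1]
    - [-6,-2,12,0,0,0,-1]
    - [0,0,15,0,0,0,-1]
    - [0,0,15,0,0,0,-1]

```text
t: 5.8
tcp_pos: [448.2, -228.9, 281.4]
tcp_rot: [-0.032, 0.885, 0.062, 0.461]
contact_force: [0.6, 0.0, -5.8]
grip_width: 0.177
grasp_force: 58.5
```

move_arm:
  targets:
    - [0,6,10,0,0,0,-1]
    - [0,14,5,0,0,0,-1]
    - [0,22,0,0,0,0,-1]
    - [0,28,0,0,0,0,-1]
    - [2,28,0,0,0,0,-1]
    - [4,28,0,0,0,0,-1]
    - [8,28,0,0,0,0,-1]
    - [12,28,0,0,0,0,-1]
    - [14,28,0,0,0,0,-1]
    - [14,28,0,0,0,0,-1]

```text
t: 6.8
tcp_pos: [502.6, 11.1, 296.1]
tcp_rot: [-0.033, 0.885, 0.062, 0.461]
contact_force: [1.3, -0.9, -5.5]
grip_width: 0.181
grasp_force: 58.5
```

move_arm:
  targets:
    - [12,28,0,0,0,0,-1]
    - [12,28,0,0,0,0,-1]
    - [12,28,0,0,0,0,-1]
    - [12,28,0,0,0,0,-1]
    - [11,28,0,0,0,0,-1]
    - [9,24,0,0,0,0,-1]
    - [8,20,0,0,0,0,-1]
    - [5,14,0,0,0,0,-1]
    - [2,8,0,0,0,0,-1]
    - [0,0,0,0,0,0,-1]

```text
t: 7.8
tcp_pos: [585.5, 216.1, 295.1]
tcp_rot: [-0.033, 0.886, 0.061, 0.459]
contact_force: [0.9, 0.7, -5.6]
grip_width: 0.18
grasp_force: 58.6
```

```bash
python3 - <<'E'
from h import *
o=get_obs();print(o['t'],o['tcp_pos'].round(1),o['contact_force'].round(1),o['moment'].round(2),o['joint_positions'].round(2))
a=snap('top','top2');b=snap('scene','scene2')
g=lambda f,c:cv2.resize(f['pixels'][c[1]:c[3],c[0]:c[2],::-1],(400,320),interpolation=cv2.INTER_CUBIC)
cv2.imwrite('pics/p1.png',np.hstack([g(a,(125,130,250,230)),g(b,(250,120,425,260))]))
E
```

```text
7.8 [585.5 216.1 295.1] [ 0.9  0.7 -5.6] [-0.08  1.1   0.05] [ 0.33 -0.37  2.21 -0.42  0.39  2.08]
```

View pics/p1.png

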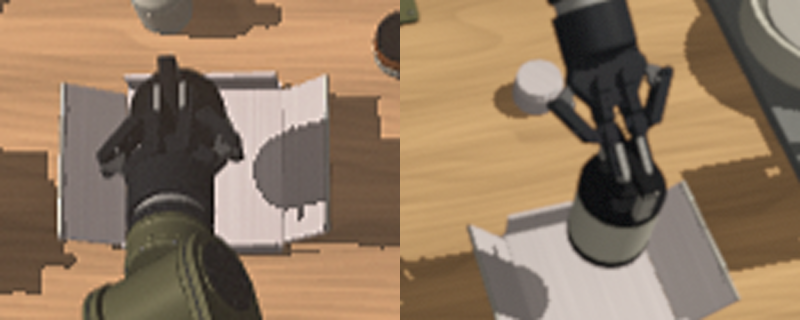

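The canister hangs level over the tray, shown in the top crop around (180,100). Joint 5 is near its lower limit, so before lowering I'll raise the canister a little and yaw it left about the vertical to gain room.

move_arm:
  targets:
    - [0,0,15,0,0,0,-1]
    - [0,0,25,0,0,0.03,-1]
    - [0,0,20,0,0,0.06,-1]
    - [0,0,0,0,0,0.09,-1]
    - [0,0,0,0,0,0.09,-1]
    - [0,0,0,0,0,0.09,-1]
    - [0,0,0,0,0,0.09,-1]
    - [0,0,0,0,0,0.09,-1]
    - [0,0,0,0,0,0.09,-1]
    - [0,0,0,0,0,0.09,-1]

```text
t: 8.9
tcp_pos: [585.1, 213.8, 354.0]
tcp_rot: [-0.179, 0.817, 0.349, 0.422]
contact_force: [0.9, 1.1, -6.0]
grip_width: 0.178
grasp_force: 58.8
```

```bash
python3 - <<'E'
from h import *
o=get_obs();print(o['t'],o['tcp_pos'].round(1),o['joint_positions'].round(2),rot(o).as_matrix().round(3).tolist())
E
```

```text
8.9 [585.1 213.8 354. ] [ 0.02 -0.36  2.09  0.88  0.84  0.37] [[0.401, 0.721, 0.566], [0.419, -0.693, 0.587], [0.815, 0.002, -0.58]]
```

move_arm:
  targets:
    - [0,1,-10,0,0,0,-1]
    - [0,1,-20,0,0,0,-1]
    - [0,1,-25,0,0,0,-1]
    - [0,0,-25,0,0,0,-1]
    - [0,0,-25,0,0,0,-1]
    - [0,0,-25,0,0,0,-1]
    - [0,0,-20,0,0,0,-1]
    - [0,0,-12,0,0,0,-1]
    - [0,0,-8,0,0,0,-1]
    - [0,0,0,0,0,0,-1]

```text
t: 9.9
tcp_pos: [584.3, 217.8, 181.7]
tcp_rot: [-0.179, 0.819, 0.347, 0.421]
contact_force: [-0.3, -0.8, -5.5]
grip_width: 0.176
grasp_force: 58.9
```

```bash
python3 - <<'E'
from h import *
o=get_obs();print(o['t'],o['tcp_pos'].round(1),o['contact_force'].round(1),o['joint_positions'].round(2))
E
```

```text
9.9 [584.3 217.8 181.7] [-0.3 -0.8 -5.5] [ 0.03 -0.16  2.25  1.2   0.66 -0.06]
```

move_arm:
  targets:
    - [0,0,-6,0,0,0,-1]
    - [0,0,-5,0,0,0,-1]
    - [0,0,-3,0,0,0,-1]
    - [0,0,-2,0,0,0,-1]
    - [0,0,0,0,0,0,-1]

```text
t: 10.4
tcp_pos: [585.3, 218.0, 167.3]
tcp_rot: [-0.179, 0.818, 0.347, 0.422]
contact_force: [1.5, -0.3, -4.5]
grip_width: 0.182
grasp_force: 58.8
```

move_arm:
  targets:
    - [0,0,-1.5,0,0,0,-1]
    - [0,0,0,0,0,0,-1]

```text
t: 10.6
tcp_pos: [585.4, 218.0, 166.1]
tcp_rot: [-0.179, 0.818, 0.347, 0.422]
contact_force: [0.4, -0.3, -6.1]
grip_width: 0.177
grasp_force: 58.8
```

move_arm:
  targets:
    - [0,0,-1.5,0,0,0,-1]
    - [0,0,0,0,0,0,-1]

```text
t: 10.8
tcp_pos: [585.3, 218.0, 164.5]
tcp_rot: [-0.179, 0.818, 0.347, 0.422]
contact_force: [-0.2, 0.5, -5.6]
grip_width: 0.18
grasp_force: 58.8
```

move_arm:
  targets:
    - [0,0,-1.5,0,0,0,-1]
    - [0,0,0,0,0,0,-1]

```text
t: 11.0
tcp_pos: [585.2, 218.0, 162.9]
tcp_rot: [-0.179, 0.818, 0.347, 0.422]
contact_force: [0.2, -1.1, -6.1]
grip_width: 0.182
grasp_force: 58.8
```

move_arm:
  targets:
    - [0,0,-1,0,0,0,-1]
    - [0,0,0,0,0,0,-1]

```text
t: 11.2
tcp_pos: [585.6, 218.1, 162.6]
tcp_rot: [-0.179, 0.818, 0.347, 0.422]
contact_force: [0.2, 0.8, -3.2]
grip_width: 0.176
grasp_force: 58.9
```

move_arm:
  targets:
    - [0,0,-1,0,0,0,-1]
    - [0,0,0,0,0,0,-1]

```text
t: 11.4
tcp_pos: [586.0, 218.3, 162.7]
tcp_rot: [-0.179, 0.818, 0.347, 0.423]
contact_force: [-2.2, -0.4, 2.1]
grip_width: 0.176
grasp_force: 59.7
```

Touchdown at TCP z 162.6, as predicted. I'll release and back out along the tool axis.

move_arm:
  targets:
    - [0,0,0,0,0,0,-0.5]
    - [0,0,0,0,0,0,0]
    - [0,0,0,0,0,0,0.3]
    - [0,0,0,0,0,0,0.6]
    - [0,0,0,0,0,0,0.6]
    - [0,0,0,0,0,0,0.6]
    - [0,0,0,0,0,0,0.6]

```text
t: 12.1
tcp_pos: [585.3, 218.0, 161.1]
tcp_rot: [-0.179, 0.818, 0.347, 0.422]
contact_force: [-0.1, -0.2, -0.1]
grip_width: 0.799
grasp_force: 0.0
```

move_arm:
  targets:
    - [-6,-6,6,0,0,0,0.6]
    - [-12,-12,12,0,0,0,0.6]
    - [-17,-17,17,0,0,0,0.6]
    - [-17,-17,17,0,0,0,0.6]
    - [-20,-20,20,0,0,0,0.6]
    - [-20,-20,25,0,0,0,0]
    - [-20,-10,30,0,0,0,-0.5]
    - [0,0,30,0,0,0,-1]
    - [0,0,20,0,0,0,-1]
    - [0,0,0,0,0,0,-1]

```text
t: 13.1
tcp_pos: [473.8, 115.4, 342.9]
tcp_rot: [-0.177, 0.817, 0.348, 0.425]
contact_force: [-0.5, -0.4, -0.0]
grip_width: -0.003
grasp_force: 0.0
```

```bash
python3 - <<'E'
from h import *
o=get_obs();print(o['t'],o['tcp_pos'].round(1),o['contact_force'].round(1),o['joint_positions'].round(2),rot(o).as_matrix().round(2).tolist())
b=snap('scene','scene3')
save(b,'q1.png',(225,110,445,300),3)
E
```

```text
13.1 [473.8 115.4 342.9] [-0.5 -0.4 -0. ] [-0.27 -0.68  2.32  0.92  1.13  0.24] [[0.4, 0.72, 0.57], [0.42, -0.7, 0.58], [0.82, 0.01, -0.58]]
```

View pics/q1.png

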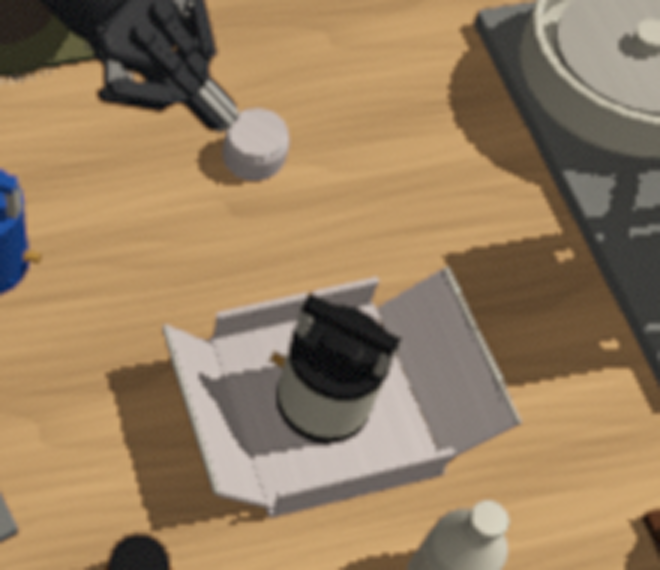

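The canister stands upright mid-tray, at about (330,360). Next I'll raise the right side: closed fingers, reaching under its outer face.

move_arm:
  targets:
    - [15,-30,0,0,0,0.05,-1]
    - [15,-30,0,0,0,0.05,-1]
    - [15,-30,0,0,0,0.05,-1]
    - [14,-30,-20,0,0,0.04,-1]
    - [0,0,-38,0,0,0,-1]
    - [0,0,-38,0,0,0,-1]
    - [0,0,-38,0,0,0,-1]
    - [0,0,-38,0,0,0,-1]
    - [0,0,-38,0,0,0,-1]
    - [0,0,-37,0,0,0,-1]

```text
t: 14.15
tcp_pos: [530.4, -3.0, 87.5]
tcp_rot: [-0.219, 0.782, 0.423, 0.402]
contact_force: [0.1, 0.2, -0.1]
grip_width: 0.001
grasp_force: 0.0
```

```bash
cat >> h.py <<'E'
def arc(o,sg,th,x,r=65,off=12):
    d=rot(o).as_matrix()[:,2]
    hy=(218+sg*85)+.04*(x-584)
    prev=o['tcp_pos']; print('d',d.round(3))
    for t in th:
        tip=np.array([x,hy+sg*(r*np.cos(t)+off*np.sin(t)),12+r*np.sin(t)-off*np.cos(t)]);p=tip-17*d
        print(round(t,2),p.round(1),'step',(p-prev).round(1)); prev=p
E
python3 - <<'E'
from h import *
o=get_obs();print(o['t'],o['tcp_pos'].round(1),o['contact_force'].round(1),o['joint_positions'].round(2))
arc(o,-1,np.r_[.5,np.arange(.7,1.62,.1),1.6],580)
E
```

```text
14.15 [530.4  -3.   87.5] [ 0.1  0.2 -0.1] [-0.53  0.04  2.25  1.1   1.14 -0.6 ]
d [ 0.443  0.683 -0.581]
0.5 [572.5  58.4  42.5] step [ 42.1  61.4 -45. ]
0.7 [572.5  63.8  54.6] step [ 0.   5.4 12.1]
0.8 [572.5  67.3  60.1] step [0.  3.6 5.6]
0.9 [572.5  71.4  65.3] step [0.  4.1 5.2]
1.0 [572.5  76.   70.1] step [0.  4.6 4.8]
1.1 [572.5  81.1  74.4] step [0.  5.  4.3]
1.2 [572.5  86.5  78.1] step [0.  5.4 3.7]
1.3 [572.5  92.3  81.3] step [0.  5.8 3.2]
1.4 [572.5  98.4  83.9] step [0.  6.1 2.6]
1.5 [572.5 104.7  85.9] step [0.  6.3 2. ]
1.6 [572.5 111.1  87.2] step [0.  6.5 1.3]
1.6 [572.5 111.1  87.2] step [0. 0. 0.]
```

move_arm:
  targets:
    - [8,12,-11,0,0,0,-1]
    - [12,16,-16,0,0,0,-1]
    - [12,16,-12,0,0,0,-1]
    - [10,17,-6,0,0,0,-1]
    - [0,0,0,0,0,0,-1]

```text
t: 14.65
tcp_pos: [572.0, 59.4, 43.0]
tcp_rot: [-0.221, 0.782, 0.424, 0.401]
contact_force: [-0.1, -0.7, -0.4]
grip_width: -0.001
grasp_force: 0.0
```

move_arm:
  targets:
    - [0,5.4,12,0,0,0,-1]
    - [0,3.6,5.6,0,0,0,-1]
    - [0,4.1,5.2,0,0,0,-1]
    - [0,4.6,4.8,0,0,0,-1]
    - [0,5,4.3,0,0,0,-1]
    - [0,0,0,0,0,0,-1]

```text
t: 15.25
tcp_pos: [574.3, 80.1, 78.7]
tcp_rot: [-0.218, 0.781, 0.424, 0.403]
contact_force: [-0.9, -1.3, 0.1]
grip_width: -0.003
grasp_force: 0.2
```

move_arm:
  targets:
    - [0,5.4,3.7,0,0,0,-1]
    - [0,5.8,3.2,0,0,0,-1]
    - [0,6,2.6,0,0,0,-1]
    - [0,6,2,0,0,0,-1]
    - [0,0,0,0,0,0,-1]

```text
t: 15.75
tcp_pos: [574.4, 103.9, 90.1]
tcp_rot: [-0.218, 0.781, 0.424, 0.403]
contact_force: [0.2, -0.2, 0.4]
grip_width: -0.003
grasp_force: 0.0
```

```bash
python3 - <<'E'
from h import *
b=snap('scene','scene4');a=snap('top','top4')
g=lambda f,c:cv2.resize(f['pixels'][c[1]:c[3],c[0]:c[2],::-1],(400,320),interpolation=cv2.INTER_CUBIC)
cv2.imwrite('pics/r1.png',np.hstack([g(a,(125,130,250,230)),g(b,(250,170,425,310))]))
E
```

```text
(no output)
```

View pics/r1.png

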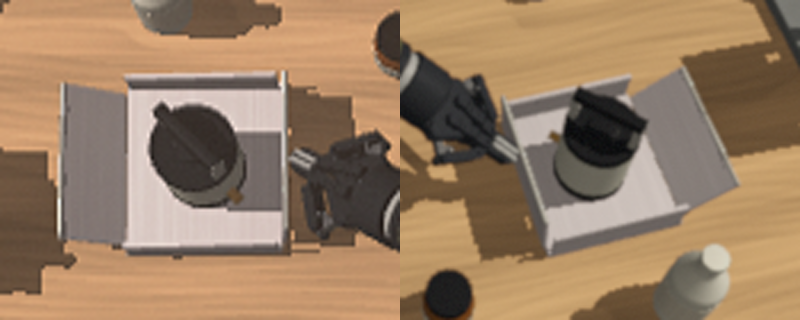

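Right side is nearly upright, with its edge at top crop (287,160). I'll press on until its stop shows in the force.

move_arm:
  targets:
    - [0,4,0,0,0,0,-1]
    - [0,3,0,0,0,0,-1]
    - [0,0,0,0,0,0,-1]

```text
t: 16.15
tcp_pos: [574.5, 110.1, 89.8]
tcp_rot: [-0.218, 0.782, 0.423, 0.403]
contact_force: [0.4, -0.1, 0.5]
grip_width: 0.001
grasp_force: 0.3
```

move_arm:
  targets:
    - [0,3,0,0,0,0,-1]
    - [0,0,0,0,0,0,-1]

```text
t: 16.35
tcp_pos: [574.9, 111.7, 89.7]
tcp_rot: [-0.217, 0.782, 0.423, 0.403]
contact_force: [-4.5, -9.9, 4.2]
grip_width: -0.001
grasp_force: 5.0
```

move_arm:
  targets:
    - [0,1.5,0,0,0,0,-1]
    - [0,0,0,0,0,0,-1]

```text
t: 16.55
tcp_pos: [575.0, 112.2, 89.6]
tcp_rot: [-0.216, 0.782, 0.423, 0.403]
contact_force: [-8.9, -17.3, 6.6]
grip_width: -0.0
grasp_force: 8.2
```

Right side is at its stop: force grows with no motion, and the tip is at the hinge plane. I'll back off and swing round to the left side.

move_arm:
  targets:
    - [-3,-8,2,0,0,0,-1]
    - [-10,-16,12,0,0,0,-1]
    - [-16,-22,18,0,0,0,-1]
    - [-16,-10,35,0,0,0,-1]
    - [-16,0,40,0,0,0,-1]
    - [-16,0,40,0,0,0,-1]
    - [-16,0,40,0,0,-0.05,-1]
    - [-12,10,40,0,0,-0.1,-1]
    - [-5,20,40,0,0,-0.12,-1]
    - [0,25,20,0,0,-0.12,-1]

```text
t: 17.55
tcp_pos: [464.8, 108.8, 376.2]
tcp_rot: [-0.137, 0.846, 0.27, 0.438]
contact_force: [1.8, 0.5, 0.3]
grip_width: 0.003
grasp_force: 0.0
```

move_arm:
  targets:
    - [0,20,0,0,0,-0.12,-1]
    - [0,20,0,0,0,-0.12,-1]
    - [0,20,0,0,0,-0.12,-1]
    - [0,20,0,0,0,-0.12,-1]
    - [0,20,0,0,0,-0.12,-1]
    - [0,20,0,0,0,-0.12,-1]
    - [0,20,0,0,0,-0.12,-1]
    - [0,20,0,0,0,-0.12,-1]
    - [0,20,0,0,0,-0.12,-1]
    - [0,20,0,0,0,-0.12,-1]

```text
t: 18.55
tcp_pos: [462.0, 240.3, 355.9]
tcp_rot: [0.044, 0.902, -0.094, 0.419]
contact_force: [0.9, -1.4, 0.5]
grip_width: 0.002
grasp_force: 0.0
```

```bash
python3 - <<'E'
from h import *
o=get_obs();print(o['t'],o['tcp_pos'].round(1),o['joint_positions'].round(2))
togo(o,(0,0,0),-1.0,.52)
E
```

```text
18.55 [462.  240.3 355.9] [ 0.67 -0.51  2.17 -0.77  1.    2.72]
shift [-461.  -241.8 -356.9] turn [-0.106 -0.153 -0.79 ] d [ 0.469 -0.73  -0.497]
```

move_arm:
  targets:
    - [0,0,0,-0.105,0.022,0.09,-1]
    - [0,0,0,-0.105,0.022,0.09,-1]
    - [0,0,0,-0.105,0.022,0.09,-1]
    - [0,0,0,-0.105,0.022,0.09,-1]
    - [0,0,0,-0.105,0.022,0.09,-1]
    - [0,0,0,-0.105,0.022,0.09,-1]
    - [0,0,0,-0.105,0.022,0.09,-1]
    - [0,0,0,-0.105,0.022,0.09,-1]
    - [0,0,0,-0.105,0.022,0.09,-1]
    - [0,0,0,-0.105,0.022,0.09,-1]

```text
t: 19.55
tcp_pos: [462.3, 240.0, 355.2]
tcp_rot: [0.305, 0.749, 0.512, 0.289]
contact_force: [0.2, 0.8, -0.6]
grip_width: -0.003
grasp_force: 0.0
```

move_arm:
  targets:
    - [5,15,10,0,0,-0.12,-1]
    - [5,20,10,0,0,-0.12,-1]
    - [5,20,5,0,0,-0.12,-1]
    - [5,20,0,0,0,-0.12,-1]
    - [5,20,0,0,0,-0.12,-1]
    - [5,20,0,0,0,-0.1,-1]
    - [0,0,0,0,0,0,-1]

```text
t: 20.25
tcp_pos: [493.6, 357.7, 377.8]
tcp_rot: [0.387, 0.879, 0.223, 0.166]
contact_force: [-0.4, -0.8, -0.8]
grip_width: 0.0
grasp_force: 0.0
```

```bash
python3 - <<'E'
from h import *
o=get_obs();print(o['t'],o['tcp_pos'].round(1),o['joint_positions'].round(2))
R=rot(o).as_matrix();print(R.round(2).tolist()); d=R[:,2]
t=np.array([np.cos(1)*np.cos(.55),-np.sin(1)*np.cos(.55),-np.sin(.55)])
k=np.cross(d,t);print('turn',(k/np.linalg.norm(k)*np.arccos(d@t)).round(3))
E
```

```text
20.25 [493.6 357.7 377.8] [ 0.86  0.07  1.64 -0.85  1.63  1.97]
[[0.85, 0.26, 0.47], [0.52, -0.6, -0.61], [0.12, 0.75, -0.65]]
turn [-0.147 -0.055 -0.055]
```

move_arm:
  targets:
    - [20,20,0,-0.073,-0.027,-0.027,-1]
    - [20,20,0,-0.073,-0.027,-0.027,-1]
    - [20,17,-20,0,0,0,-1]
    - [0,0,-35,0,0,0,-1]
    - [0,0,-35,0,0,0,-1]
    - [0,0,-35,0,0,0,-1]
    - [0,0,-35,0,0,0,-1]
    - [0,0,-35,0,0,0,-1]
    - [0,0,0,0,0,0,-1]

```text
t: 21.15
tcp_pos: [550.2, 409.4, 179.3]
tcp_rot: [0.462, 0.849, 0.202, 0.16]
contact_force: [-0.4, -0.3, -1.2]
grip_width: -0.0
grasp_force: 0.0
```

move_arm:
  targets:
    - [0,0,-30,0,0,0,-1]
    - [0,0,-30,0,0,0,-1]
    - [0,0,-25,0,0,0,-1]
    - [0,0,-20,0,0,0,-1]
    - [0,0,-15,0,0,0,-1]
    - [0,0,0,0,0,0,-1]

```text
t: 21.75
tcp_pos: [552.1, 411.5, 64.4]
tcp_rot: [0.46, 0.85, 0.2, 0.164]
contact_force: [-0.1, -0.3, 0.0]
grip_width: -0.005
grasp_force: 0.0
```

```bash
python3 - <<'E'
from h import *
o=get_obs();print(o['t'],o['tcp_pos'].round(1),o['contact_force'].round(1),o['joint_positions'].round(2))
arc(o,1,np.r_[.38,np.arange(.5,1.62,.1)],580,r=70,off=13)
E
```

```text
21.75 [552.1 411.5  64.4] [-0.1 -0.3  0. ] [ 0.87  0.62  1.58 -0.96  1.47  2.36]
d [ 0.462 -0.716 -0.523]
0.38 [572.1 384.8  34.8] step [ 20.1 -26.7 -29.6]
0.5 [572.1 382.7  43. ] step [ 0.  -2.2  8.3]
0.6 [572.1 380.1  49.7] step [ 0.  -2.5  6.6]
0.7 [572.1 376.9  56. ] step [ 0.  -3.2  6.4]
0.8 [572.1 373.1  62.1] step [ 0.  -3.8  6. ]
0.9 [572.1 368.7  67.6] step [ 0.  -4.4  5.6]
1.0 [572.1 363.8  72.8] step [ 0.  -4.9  5.1]
1.1 [572.1 358.3  77.4] step [ 0.  -5.4  4.6]
1.2 [572.1 352.5  81.4] step [ 0.  -5.9  4. ]
1.3 [572.1 346.3  84.9] step [ 0.  -6.2  3.4]
1.4 [572.1 339.7  87.7] step [ 0.  -6.5  2.8]
1.5 [572.1 332.9  89.8] step [ 0.  -6.8  2.1]
1.6 [572.1 326.   91.2] step [ 0.  -7.   1.4]
```

move_arm:
  targets:
    - [4,-4,-12,0,0,0,-1]
    - [5,-7,-12,0,0,0,-1]
    - [6,-8,-6,0,0,0,-1]
    - [5,-8,0,0,0,0,-1]
    - [0,0,0,0,0,0,-1]

```text
t: 22.25
tcp_pos: [573.4, 383.5, 35.9]
tcp_rot: [0.46, 0.85, 0.198, 0.164]
contact_force: [0.3, -0.2, 0.8]
grip_width: 0.003
grasp_force: 0.0
```

move_arm:
  targets:
    - [0,-2,8,0,0,0,-1]
    - [0,-2.5,6.6,0,0,0,-1]
    - [0,-3.2,6.4,0,0,0,-1]
    - [0,-3.8,6,0,0,0,-1]
    - [0,-4.4,5.6,0,0,0,-1]
    - [0,0,0,0,0,0,-1]

```text
t: 22.85
tcp_pos: [572.8, 369.1, 69.8]
tcp_rot: [0.459, 0.85, 0.199, 0.165]
contact_force: [-0.1, -0.8, -0.3]
grip_width: 0.002
grasp_force: 0.1
```

move_arm:
  targets:
    - [0,-5,5,0,0,0,-1]
    - [0,-5.4,4.6,0,0,0,-1]
    - [0,-5.9,4,0,0,0,-1]
    - [0,-6.2,3.4,0,0,0,-1]
    - [0,-6.5,2.8,0,0,0,-1]
    - [0,-6,2,0,0,0,-1]
    - [0,0,0,0,0,0,-1]

```text
t: 23.55
tcp_pos: [572.7, 333.3, 90.8]
tcp_rot: [0.46, 0.85, 0.199, 0.165]
contact_force: [0.5, -0.5, -0.3]
grip_width: 0.001
grasp_force: 0.0
```

move_arm:
  targets:
    - [0,-4,0,0,0,0,-1]
    - [0,-3,0,0,0,0,-1]
    - [0,0,0,0,0,0,-1]

```text
t: 23.85
tcp_pos: [572.9, 327.7, 90.9]
tcp_rot: [0.459, 0.85, 0.199, 0.166]
contact_force: [-0.4, 2.1, 1.6]
grip_width: -0.002
grasp_force: 1.4
```

move_arm:
  targets:
    - [0,-2,0,0,0,0,-1]
    - [0,0,0,0,0,0,-1]

```text
t: 24.05
tcp_pos: [573.0, 327.2, 91.0]
tcp_rot: [0.458, 0.85, 0.2, 0.167]
contact_force: [-1.6, 7.7, 1.8]
grip_width: -0.003
grasp_force: 4.0
```

move_arm:
  targets:
    - [0,-2,0,0,0,0,-1]
    - [0,0,0,0,0,0,-1]

```text
t: 24.25
tcp_pos: [573.1, 326.8, 91.2]
tcp_rot: [0.456, 0.851, 0.2, 0.167]
contact_force: [-2.9, 12.7, 1.5]
grip_width: -0.001
grasp_force: 6.6
```

The left side is at its stop too. I'll back away and check with the camera by numbers.

move_arm:
  targets:
    - [-3,8,2,0,0,0,-1]
    - [-10,18,8,0,0,0,-1]
    - [-10,20,20,0,0,0,-1]
    - [0,10,35,0,0,0,-1]
    - [0,0,40,0,0,0,-1]
    - [0,0,40,0,0,0,-1]
    - [0,0,40,0,0,0,-1]
    - [-15,0,40,0,0,0,-1]
    - [-30,0,20,0,0,0,-1]
    - [0,0,0,0,0,0,-1]

```text
t: 25.25
tcp_pos: [502.8, 380.9, 340.6]
tcp_rot: [0.457, 0.851, 0.198, 0.168]
contact_force: [-0.2, 0.5, 0.5]
grip_width: -0.0
grasp_force: 0.0
```

```bash
python3 - <<'E'
from h import *
o=get_obs();print(o['t'],o['tcp_pos'].round(1),o['contact_force'].round(1))
a=snap('top','top5');b=snap('scene','scene5')
for f,n in((a,'top'),(b,'scene')):
  for sg in(1,-1):
    for th in(1.3,1.42,1.57): print(n,sg,th,proj(f,[[584-.04*sg*85+x,218+sg*(85+80*np.cos(th))+.04*x,12+80*np.sin(th)] for x in(-60,0,60)]).round(1).tolist())
# brightness rows across the tray at x=620 & gray profile
g=cv2.cvtColor(a['pixels'],cv2.COLOR_RGB2GRAY)
for v in(165,185,200): print(v,'L',g[v,148:178].tolist(),'R',g[v,205:235].tolist())
M=cv2.inRange(b['pixels'],(0,0,0),(60,60,60))[195:290,280:400]
# canister top: dark lid centroid in top view
m=cv2.inRange(a['pixels'],(0,0,0),(75,70,65))[150:205,170:208];ys,xs=np.nonzero(m)
print('lid px',xs.mean()+170,ys.mean()+150,len(xs),'exp lid',proj(a,[[584,218,117]]),'->',ray(a,(xs.mean()+170,ys.mean()+150),125))
# change of bystander pixels vs start
a0=load('top0')
for nm,(u,v) in dict(jar=(250,143),tin=(178,270),wrench=(327,273),bottle=(174,127)).items():
    print(nm,np.abs(a['pixels'][v-10:v+10,u-14:u+14].astype(int)-a0['pixels'][v-10:v+10,u-14:u+14]).mean().round(1))
E
```

```text
25.25 [502.8 380.9 340.6] [-0.2  0.5  0.5]
top 1 1.3 [[153.9, 195.0], [154.1, 177.5], [154.3, 160.2]]
top 1 1.42 [[156.6, 195.0], [156.8, 177.4], [157.0, 160.1]]
top 1 1.57 [[160.1, 195.0], [160.3, 177.4], [160.5, 160.1]]
top -1 1.3 [[217.6, 194.0], [217.4, 176.6], [217.2, 159.3]]
top -1 1.42 [[214.7, 193.9], [214.6, 176.4], [214.4, 159.1]]
top -1 1.57 [[211.2, 193.8], [211.0, 176.3], [210.8, 159.0]]
scene 1 1.3 [[365.2, 204.6], [373.6, 222.8], [382.6, 242.1]]
scene 1 1.42 [[362.1, 204.8], [370.5, 223.1], [379.4, 242.5]]
scene 1 1.57 [[358.1, 205.4], [366.4, 223.7], [375.2, 243.2]]
scene -1 1.3 [[292.5, 220.5], [299.0, 239.6], [305.8, 259.8]]
scene -1 1.42 [[295.9, 219.5], [302.4, 238.6], [309.4, 258.8]]
scene -1 1.57 [[300.1, 218.5], [306.8, 237.6], [313.9, 257.8]]
165 L [162, 161, 162, 162, 163, 163, 162, 162, 161, 164, 161, 194, 118, 76, 81, 80, 79, 106, 105, 105, 108, 106, 106, 105, 107, 48, 57, 56, 54, 49] R [200, 197, 198, 198, 195, 198, 208, 108, 78, 82, 84, 85, 84, 86, 85, 84, 86, 88, 86, 86, 87, 88, 85, 85, 86, 85, 85, 82, 81, 162]
185 L [162, 162, 162, 163, 162, 162, 162, 161, 161, 162, 160, 224, 81, 75, 81, 78, 85, 104, 104, 104, 107, 104, 103, 104, 104, 104, 102, 71, 47, 51] R [104, 104, 107, 106, 103, 105, 84, 142, 75, 82, 87, 88, 87, 88, 87, 87, 87, 88, 88, 88, 87, 87, 87, 88, 87, 90, 88, 86, 82, 167]
200 L [152, 151, 150, 149, 149, 147, 145, 145, 142, 144, 122, 221, 73, 73, 77, 74, 103, 102, 107, 102, 106, 105, 103, 102, 103, 103, 105, 105, 102, 103] R [197, 194, 196, 197, 195, 198, 178, 139, 68, 79, 83, 84, 84, 84, 82, 84, 86, 84, 83, 84, 84, 84, 84, 83, 85, 85, 83, 80, 77, 136]
lid px 185.0343137254902 176.23366013071896 612 exp lid [[184.70113874 175.17421169]] -> [578.62282471 215.65176377 125.        ]
jar 4.4
tin 28.7
wrench 7.7
bottle 5.9
```

```bash
python3 -c "
from plant import *
print(job_done())"
```

```text
the job is handed in; nothing more can be done
None
```

The job is handed in, result not reported back: the canister stands upright about 6 mm from the tray's centre, both sides read upright by camera and force, and the jar, wrench and stand showed no sign of being moved, but the arm covered the tin in the last image, so the tin is unchecked.

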